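# Open the barrier of the lane with the orange block

### The job

Two feed lanes are each closed by a yellow-and-black counterweighted barrier arm. Open the barrier of the lane where the orange bearing block waits: lift its arm up past its balance point so that it stays fully up by itself. Leave the other barrier down, and both bearing blocks lying where they are.

Things in the scene. Friction and masses are not known exactly. Their poses are not given: they have to be found in the camera images.
- gate_a_grip (a point): Grip point on the black handle bar (14 mm round, level, 75 mm long) at the free end of the barrier arm over the orange block's lane; 43 mm out from the 12 mm thick beam, 90 mm above the table when shut. Frame turns with the arm: y from hinge to free end (level when shut), z up when shut, x along bar to beam. Hinge axis: along x, 180 mm back along -y. Opens 80 deg, y turning upward, to a stop.
- gate_b_grip (a point): Same point and axes on the other barrier (blue block's lane), to stay shut. Both barriers: the steel counterweight on a stalk above the hinge makes the arm fall shut below about 38 deg, and swing on to the open stop and stay beyond it. About 1 N at the bar lifts it; the bar may turn in the fingers. The lane's rails under the bar are 43 mm high; a clear plate hangs 45 mm below the arm.
- orange_block_center (a point): Orange bearing block (foot 46 x 78 mm, 60 mm high, round steel bearing in it), loose in its lane on the side of the arm away from the handle bar. The point is its centre, 30 mm above its underside; z up.
- blue_block_center (a point): Blue bearing block of the same size in the other lane. The point is its centre, 30 mm above its underside; z up.

How it is judged:
At the end, for the whole second after the job is handed in: The barrier arm over the orange block's lane stands up by itself within 23 degrees of vertical; the other barrier is down within 10 degrees of level; both blocks are within 20 mm of where they started (angle between gate_a_grip's own y axis and vertical below 0.4 rad and angle between gate_b_grip's own y axis and vertical above 1.4 rad and distance of each of orange_block_center, blue_block_center from where it was at the start of the episode below 0.02 m); the robot touches nothing.
It fails at once if the other barrier is lifted by more than 15 degrees (angle between gate_b_grip's own y axis and vertical below 1.31 rad).
It also fails if it takes over 42 s, if anything falls off the work surface, if the arm or the gripper's body presses on something with over 40 N, if the wrist force passes 120 N, or if a joint passes its speed limit or range.

### The arm

A 6-joint arm with a two-finger parallel gripper is mounted at the origin on the work surface. World frame = base frame: x ahead of the robot, y to its left, z up, the work surface at z = 0. Lengths are in m, angles in rad, forces in N, time in s.
With the tool pointing down it reaches from about 0.325 to 0.9 m from the base axis. Payload 6.1 kg.
Tool frame: the origin (TCP) lies on the mounting face of the last link; the fingertips stand 173 mm ahead of it and the grasp point (between the pads) lies 155 mm ahead of it; z points along the fingers, y is the line along which they close (so a half turn about z gives the same grasp; the last joint's range is limited). The gripper opens to 85 mm and grips with 20 to 120 N. Pads are 22 mm wide; open, the fingers measure 114 mm over their backs; the gripper's body (76 mm by 85 mm) begins 54 mm behind the grasp point. The pads swing forward as they close: fully open they stand 13 mm farther back than shut.
Start: joints at [-1.374, 0.22, 1.526, -0, 1.395, -0.126], TCP at [0.198, -0.593, 0.405] pointing down, gripper open.
Joint ranges: [-2.98, 2.98], [-0.91, 2.08], [0.09, 2.57], [-1.24, 4.39], [0.2, 2.65], [-2.68, 2.68]. Speed limits (rad/s): [2.57, 2.57, 3.01, 3.14, 3.14, 3.14].

### API

Orientations are given as [roll, pitch, yaw] about the fixed x, y, z axes, in that order (R = Rz(yaw) Ry(pitch) Rx(roll)).
In Python, from rig import r gives the robot as it stands.
- The arm moves only by the tool drive_tool, never from a script. Its arguments are lists of equal length, an entry for each row: "grip": the opening, from -1 (shut) to 1 (fully open), so that 0 is half open; "dp": the shift along the tool's x, y, z scaled (see below), a list of three; "roll": the turn about the tool's z scaled (see below). In form: {"grip": [grip, ...], "dp": [[dx, dy, dz], ...], "roll": [roll, ...]}. A call has 1 to 12 rows; each row is the pose to reach, as a shift and turn from the pose commanded when the call began, along the tool's axes at that moment, turning the shorter way round; what a row does not reach only later rows make up. The controller multiplies each number of a shift by 50 cm and each number of a turn by pi rad. A row lasts 1/8 s, in which the tool goes at most 62.5 mm and 10.7 degrees, less where a joint would pass 70% of its speed; a pose out of reach is approached as far as the arm can. A call with a number of a shift or a turn outside -1 to 1 is refused whole. A call with a gripper value outside its range is refused whole. The fingers move at their own pace and stop on an object; "newtons" is the grip in N (left out, the last holds). Time passes only in rows, so rows that repeat a pose let the fingers close. It gives the time, the measured TCP pose, the force, the opening and the grip force at its end, in the units of the state.
- r.state(): the state, without advancing time (a new reading comes with each control period).
- r.get_image(name): name is "side" or "top"; returns the picture (420x560x3 uint8, blue, green, red); there is no depth.
- r.camera_model(name): a dict with "fx", "fy", "cx", "cy" (pixels), "extrinsics" (4x4, takes a point from camera to world coordinates). Camera axes: x right, y down, z forward; pixel columns grow to the right and rows downward; lengths in m; the calibration is good to about 2 mm. A picture is of the moment at which its call begins. camera_model takes no time and is no camera call.
- r.sign_off(): hands the job in; it is judged then, once.
The state is a dict: "time_s": time; "q": joint angles; "qvel": joint speeds; "effort": joint torques, N m; "eef_pos": TCP position; "tool_rot": TCP orientation; "contact_force": force on the tool from outside, world axes, zero at the start; "wrist_torque": the same for the moment, N m; "width": finger opening in m; "gripper_force": force on a finger pad.
Only numpy, scipy, OpenCV 4.12 (cv2) and the standard library are available. Lean on these libraries where they do the work, as an engineer would, in place of code of your own. Each camera call takes 0.05 s, during which the arm holds its last target. There are 200 camera calls.

## Working session

There is one attempt and no reset: what is moved stays moved. The work goes in short steps, Python scripts to look and compute and a tool call to move; the robot and the scene stay as the last step left them, time stands still between calls to the robot, and variables do not carry over. Pictures are saved under pics/ and viewed, at most 10 in all, crops included, and the job is handed in when it is done.

Besides the shell and the picture viewer there is one more tool, called after "Request:" as a command line: name --pt "numbers of a row" for each row, then --argument value for the rest. drive_tool: Moves the arm, as the interface text tells. Its arguments: {"type":"object","properties":{"grip":{"type":"array","items":{"type":"number"}},"dp":{"type":"array","items":{"type":"array","items":{"type":"number"}}},"roll":{"type":"array","items":{"type":"number"}},"newtons":{"type":"number"}},"required":["grip","dp","roll"]}

```bash
mkdir -p pics
python3 - <<'E'
from rig import r
import cv2,numpy as np
for n in("side","top"):
    cv2.imwrite(f"pics/{n}0.png",r.get_image(n)); m=r.camera_model(n); print(n,m["fx"],m["fy"],m["cx"],m["cy"]); print(np.round(m["extrinsics"],3))
s=r.state(); print(s["eef_pos"],s["tool_rot"],s["time_s"])
E
```

```text
side 440.1605929878038 440.1605929878038 283.5062360280713 217.0813317597123
[[-0.948 -0.181  0.261  0.305]
 [-0.317  0.509 -0.8    0.881]
 [ 0.011 -0.842 -0.54   0.66 ]
 [ 0.     0.     0.     1.   ]]
top 506.5060990438365 506.5060990438365 283.62485820647186 213.93488415749937
[[ 0.025 -0.983  0.179  0.417]
 [-0.999 -0.019  0.034  0.032]
 [-0.03  -0.18  -0.983  1.013]
 [ 0.     0.     0.     1.   ]]
[ 0.19819748 -0.5924842   0.4036894 ] [-3.13983340e+00 -1.93833256e-04  3.22768566e-01] 0.1
```

View pics/side0.png

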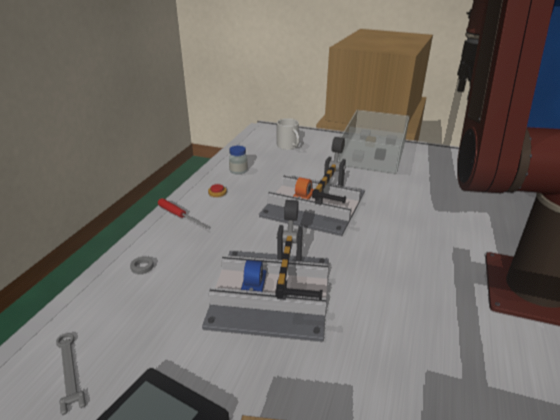

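View pics/top0.png

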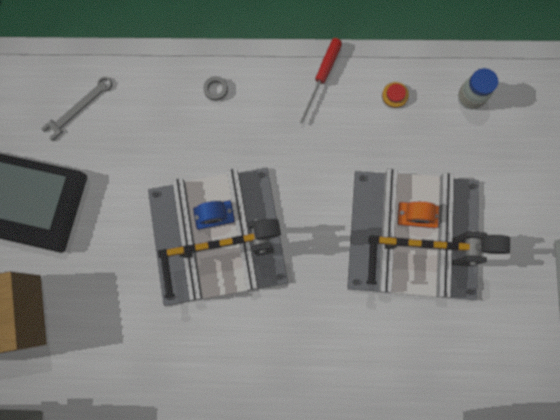

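The top view shows the orange gate's handle bar at about (373,240)-(372,283), with the arm running right to a hinge near (470,246). The side view shows the same bar at about (316,190)-(345,199). I'll zoom in on both.

Run:
```python
import cv2,numpy as np
a=cv2.imread("pics/top0.png")[220:310,340:520]; b=cv2.imread("pics/side0.png")[125:235,255:375]
a=cv2.resize(a,(780,390),interpolation=cv2.INTER_CUBIC); b=cv2.resize(b,(600,550),interpolation=cv2.INTER_CUBIC)
cv2.imwrite("pics/ta.png",a);cv2.imwrite("pics/sa.png",b)
```

```text
(no output)
```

View pics/ta.png

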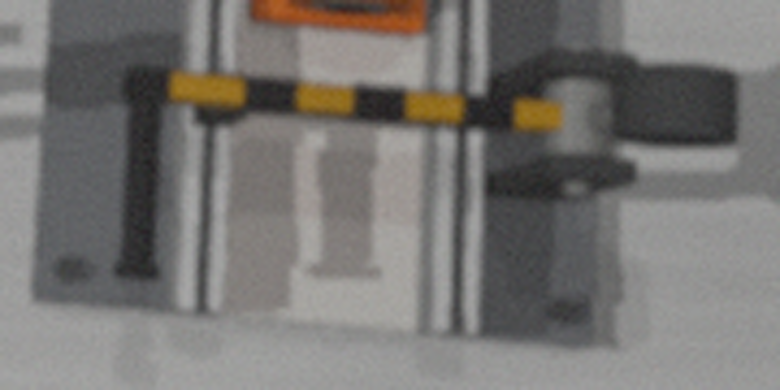

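View pics/sa.png

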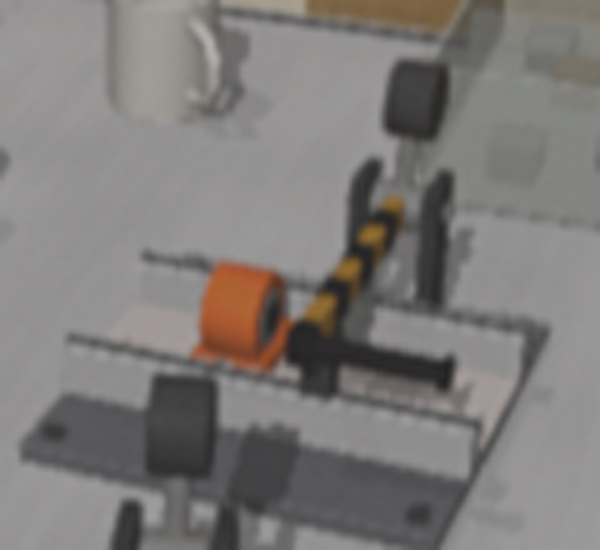

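In the crops (top ×4.33, side ×5), the bar runs from the beam at top (147,85) / side (303,343) to a knob at top (137,270) / side (447,372). The hinge is near top (583,115) / side (405,205).

```bash
cat > h.py <<'E'
from rig import r
import numpy as np
def ray(n,p):
    m=r.camera_model(n);E=np.array(m["extrinsics"]);d=E[:3,:3]@[(p[0]-m["cx"])/m["fx"],(p[1]-m["cy"])/m["fy"],1]
    return E[:3,3],d/np.linalg.norm(d)
def tri(pt,ps):
    A=np.zeros((3,3));b=np.zeros(3)
    for o,d in(ray("top",pt),ray("side",ps)):
        P=np.eye(3)-np.outer(d,d);A+=P;b+=P@o
    x=np.linalg.solve(A,b);return x,[round(float(np.linalg.norm((np.eye(3)-np.outer(d,d))@(x-o))),4) for o,d in(ray("top",pt),ray("side",ps))]
E
python3 - <<'E'
from h import *
T=lambda u,v:(340+u/4.333,220+v/4.333);S=lambda u,v:(255+u/5,125+v/5)
a,b,c=[tri(T(*p),S(*q)) for p,q in(((147,85),(303,343)),((137,270),(447,372)),((583,115),(405,205)))]
for i in(a,b,c):print(np.round(i[0],4),i[1])
d=a[0]-b[0];print(np.linalg.norm(d),np.arctan2(d[1],d[0]))
e=a[0]-c[0];print(np.linalg.norm(e),np.arctan2(e[1],e[0]))
g=a[0]-d/np.linalg.norm(d)*.043;print("grip",g)
s=r.state();print(s["eef_pos"],s["tool_rot"])
E
```

```text
[ 0.5401 -0.1026  0.0885] [0.0014, 0.0014]
[ 0.4623 -0.0978  0.0887] [0.0016, 0.0016]
[ 0.529  -0.2848  0.0871] [0.0038, 0.0038]
0.07790024442501084 -0.060909231888355835
0.18255707003209393 1.509854567554301
grip [ 0.49718503 -0.09994013  0.0886106 ]
[ 0.19819748 -0.5924842   0.4036894 ] [-3.13983340e+00 -1.93833256e-04  3.22768566e-01]
```

Request:
drive_tool --grip '[1, 1, 1, 1, 1, 1, 1, 1, 1, 1, 1, 1]' --pt "0.08 -0.07 0" --pt "0.16 -0.14 0" --pt "0.24 -0.2 0" --pt "0.32 -0.27 0" --pt "0.4 -0.34 0" --pt "0.48 -0.41 0" --pt "0.57 -0.48 0" --pt "0.66 -0.56 0" --pt "0.75 -0.63 0" --pt "0.82 -0.69 0" --pt "0.86 -0.73 0" --pt "0.88 -0.745 0" --roll '[0.01, 0.02, 0.03, 0.04, 0.05, 0.06, 0.07, 0.08, 0.09, 0.1, 0.11, 0.122]'

```text
time_s: 1.6
eef_pos: [0.4978, -0.0981, 0.4042]
tool_rot: [-3.141, 0.001, -0.059]
contact_force: [-0.6, -1.0, -0.2]
width: 0.0853
gripper_force: 0.0
```

Run:
```python
from h import *
import cv2
s=r.state();print(s["eef_pos"],s["tool_rot"],s["time_s"],s["contact_force"],s["width"])
cv2.imwrite("pics/s1.png",r.get_image("side"))
```

```text
[ 0.49775067 -0.09808863  0.40420188] [-3.14107781e+00  8.82106554e-04 -5.93272410e-02] 1.6 [-0.59826232 -0.96663391 -0.24851102] 0.08533307490048876
```

View pics/s1.png

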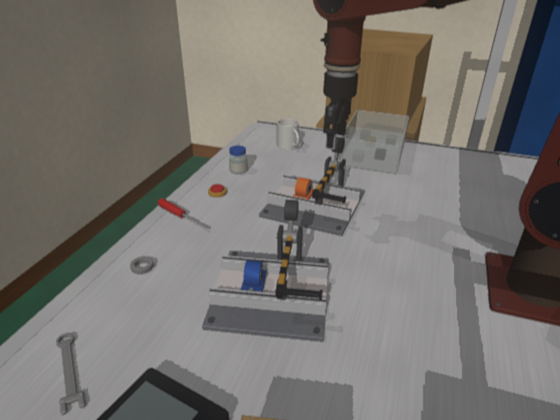

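The gripper is over the handle at about (335,125) in the side view, with nothing touched. Next I'll descend and close lightly.

Request:
drive_tool --grip '[1, 1, 1, 1, 1, 1, -1, -1, -1, -1, -1, -1]' --pt "0 -0.003 0.08" --pt "0 -0.003 0.16" --pt "0 -0.003 0.23" --pt "0 -0.003 0.29" --pt "0 -0.003 0.315" --pt "0 -0.003 0.315" --pt "0 -0.003 0.315" --pt "0 -0.003 0.315" --pt "0 -0.003 0.315" --pt "0 -0.003 0.315" --pt "0 -0.003 0.315" --pt "0 -0.003 0.315" --roll '[0, 0, 0, 0, 0, 0, 0, 0, 0, 0, 0, 0]' --newtons 20

```text
time_s: 3.15
eef_pos: [0.4976, -0.0982, 0.2476]
tool_rot: [-3.141, -0.0, -0.06]
contact_force: [-1.2, 2.2, 5.1]
width: 0.0135
gripper_force: 21.3
```

Request:
drive_tool --grip '[-1, -1, -1, -1, -1, -1, -1]' --pt "0 0.003 -0.044" --pt "0 0.011 -0.087" --pt "0 0.024 -0.129" --pt "0 0.042 -0.169" --pt "0 0.065 -0.206" --pt "0 0.092 -0.241" --pt "0 0.092 -0.241" --roll '[0, 0, 0, 0, 0, 0, 0]'

```text
time_s: 4.03
eef_pos: [0.495, -0.1431, 0.3702]
tool_rot: [-3.137, -0.002, -0.061]
contact_force: [-1.8, 13.4, 11.6]
width: 0.0136
gripper_force: 20.5
```

Run:
```python
from h import *
import cv2
s=r.state();print(s["eef_pos"],s["contact_force"],s["width"])
cv2.imwrite("pics/s2.png",r.get_image("side"))
```

```text
[ 0.49503292 -0.14308847  0.37021349] [-1.78905356 13.40142641 11.63974962] 0.013599894373156037
```

View pics/s2.png

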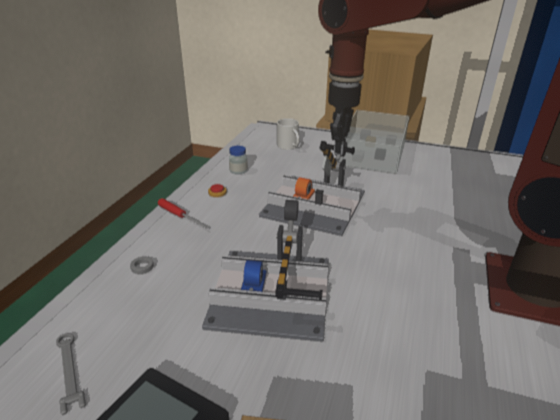

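The orange barrier is up about 43°, held at about (335,150), and the blue one is down. The force is about 17 N outward along the radius, so I'll continue the arc 3 mm further out.

Request:
drive_tool --grip '[-1, -1, -1, -1, -1, -1, -1]' --pt "0 0.028 -0.036" --pt "0 0.064 -0.062" --pt "0 0.096 -0.082" --pt "0 0.131 -0.099" --pt "0 0.161 -0.109" --pt "0 0.18 -0.115" --pt "0 0.18 -0.115" --roll '[0, 0, 0, 0, 0, 0, 0]'

```text
time_s: 4.95
eef_pos: [0.4894, -0.2351, 0.425]
tool_rot: [3.141, -0.001, -0.062]
contact_force: [4.8, -0.1, 0.4]
width: 0.013
gripper_force: 21.4
```

Request:
drive_tool --grip '[1, 1, 1, 1, 1, 1, 1, 1, 1, 1, 1, 1]' --pt "0 0 0" --pt "0 0 0" --pt "0 0 0" --pt "0 0 0" --pt "0 0 0" --pt "0 0 -0.03" --pt "0 0 -0.08" --pt "0 0 -0.13" --pt "0 0 -0.18" --pt "0 0 -0.22" --pt "0 0 -0.24" --pt "0 0 -0.24" --roll '[0, 0, 0, 0, 0, 0, 0, 0, 0, 0, 0, 0]'

```text
time_s: 6.45
eef_pos: [0.4893, -0.2342, 0.5459]
tool_rot: [3.141, -0.001, -0.06]
contact_force: [-0.1, -1.0, -0.7]
width: 0.0854
gripper_force: 0.0
```

Run:
```python
from h import *
import cv2
s=r.state();print(s["eef_pos"],s["contact_force"],s["width"],s["qvel"])
a=r.get_image("side");b=r.get_image("top")
cv2.imwrite("pics/f.png",np.hstack([cv2.resize(a[100:320,180:400],(400,400)),cv2.resize(b[130:330,130:530],(400,400))]))
```

```text
[ 0.48928715 -0.23416525  0.54587347] [-0.095133   -0.98829655 -0.65716507] 0.08538946669061026 [ 0.00114776  0.01193056  0.03099199 -0.00080701 -0.0113079   0.00046232]
```

View pics/f.png

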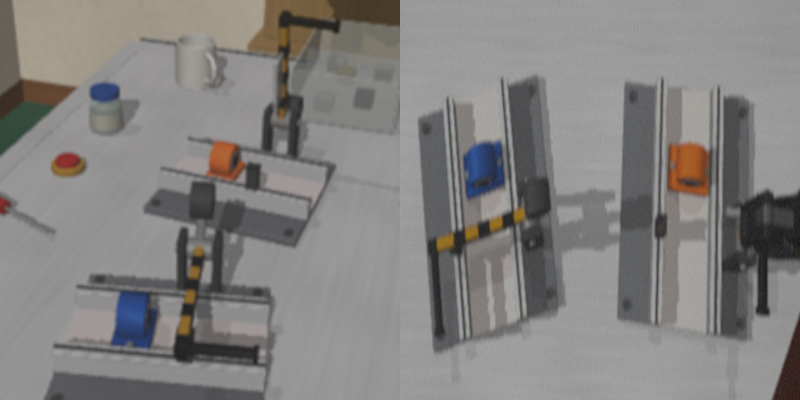

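The orange barrier stands up by itself (handle at the top, crop (285,20)). The blue one is down, both blocks are in place, and the gripper is clear.

```bash
python3 -c "
from rig import r
print(r.sign_off())"
```

```text
the job is handed in; nothing more can be done
None
```

The orange block's barrier stands fully up by itself, the blue barrier is down, neither block appears to have moved, and the gripper was clear of everything when I handed the job in at about 6.5 s (no verdict was returned).

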